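# Lever up the flap of a proof press

### The arm

A 7-joint arm with a two-finger parallel gripper is mounted at the origin on the work surface. World frame = base frame: x ahead of the robot, y to its left, z up, the work surface at z = 0. Lengths are in m, angles in rad, forces in N, time in s.
With the tool pointing down it reaches from about 0.35 to 0.9 m from the base axis. Payload 19.9 kg.
Tool frame: the origin (TCP) lies on the mounting face of the last link; the fingertips stand 199 mm ahead of it and the grasp point (between the pads) lies r.grasp_offset ahead of it (r.grasp_offset is the distance from the TCP to the grasp point, in m); z points along the fingers, y is the direction in which the jaws open and shut (so a half turn about z gives the same grasp; the last joint's range is limited). The gripper opens to 94 mm and grips with 3 to 60 N. Pads are 16 mm wide; open, the fingers measure 119 mm over their backs; the gripper's body (75 mm by 177 mm) begins 78 mm behind the grasp point.
Start: joints at [1.079, 0.417, -0.01, 1.614, 0.005, 1.111, -0.053], TCP at [0.272, -0.563, 0.405] pointing down, gripper open.
Joint ranges: [-2.81, 2.81], [-0.39, 2.02], [-1.27, 1.25], [0.06, 2.57], [-1.19, 4.33], [0.19, 2], [-2.82, 2.82]. Speed limits (rad/s): [1.89, 1.89, 2.39, 2.39, 3.01, 3.01, 3.01].

### API

Orientations are given as a unit quaternion [x, y, z, w].
In Python, from bench import r, optics, ticket gives the robot as it stands.
- The arm moves only by the tool drive_tool, never from a script. Its argument "targets" is a list of rows, each an object of numbers: "x", "y", "z": the shift along the tool's x, y, z in cm; "yaw": the turn about the tool's z in degrees. A call has 1 to 5 rows; each row shifts and turns the pose as measured when the row begins, along the tool's axes as they then stand; what a row does not reach is not made up. A row lasts 1/8 s, in which the tool goes at most 62.5 mm and 10.7 degrees, less where a joint would pass 70% of its speed; a pose out of reach is approached as far as the arm can. A call with a gripper value outside its range is refused whole. "fingers" is the finger opening in cm, from 0 to 9.4, set as the call begins (left out, the last holds). The fingers move at their own pace and stop on an object; "grip_force" is the grip in N (left out, the last holds). Time passes only in rows, so rows that do not move let the fingers close. It gives the time, the measured TCP pose, the force and the opening at its end, in the units of the state.
- r.get_obs(): the state, without advancing time (a new reading comes with each control period).
- optics.read_camera(name): name is "scene" or "side" or "wrist"; returns a dict with "pixels" (384x512x3 uint8, red, green, blue), "fx", "fy", "cx", "cy" (pixels), "k1" (the pictures are not rectified: a ray, as slopes to the right and down, at radius r is drawn at 1 + k1 r^2 times it, then the intrinsics apply), "T" (4x4, takes a point from camera to world coordinates). Camera axes: x right, y down, z forward; pixel columns grow to the right and rows downward; lengths in m; the calibration is good to about 2 mm. A picture is of the moment at which its call begins. There is no depth.
- ticket.hand_in(): hands the job in, once; it reports no verdict.
The state is a dict: "t": time; "joint_positions": joint angles; "qd": joint speeds; "joint_efforts": joint torques, N m; "position": TCP position; "eef_rot": TCP orientation; "force": force on the tool from outside, world axes, zero at the start; "moment": the same for the moment, N m; "opening": finger opening in m.
Only numpy, scipy, OpenCV 4.12 (cv2) and the standard library are available. Lean on these libraries where they do the work, as an engineer would, in place of code of your own. Each camera call takes 0.05 s, during which the arm holds its last target.

### The job

Hold the small green proof press open for a colleague who is about to slide the proofs out: with the fingertips, push the knob of the brass catch until the catch has swung all the way round, clear of the heavy steel flap; then press the red pad on the long end of the lever down as far as it goes, onto its rubber stop, so that the short end raises the flap. The program finishes while still holding the pad down. Work only with the knob and the pad: do not touch the flap, leave the lever in its saddle, and leave the other things on the bench where they are.

Things in the scene. Friction and masses are not known exactly. Their poses are not given: they have to be found in the camera images.
- rig: Press fixed on the bench, on a green base plate 12 mm thick. Origin on the bench under the lever's fulcrum (green slotted cheeks, 99 mm high); x level along the lever from its long end to the flap's hinge, z up. Plate: x -210 to 265 mm, 90 mm wide under the lever, y -140 to 110 mm under the flap, which lies on a wooden bed with proofs. Rubber stop at x -164 mm, top 34 mm above the bench.
- flap (a joint): Angle of the dark steel flap (210 x 180 x 7 mm, 2 to 3 kg, white strip along its lip), hinged across the rig at x 250 mm. 0 = shut, top face 89 mm above the bench, covering rig x 40 to 250, y -90 to 90 mm; positive = lip raised; about 0.15 with the lever fully down. Falls shut when the lever is let go.
- flap_lip (a point): Middle of the top edge of the flap's free lip, the edge facing the lever (rig x 40 mm, 89 mm above the bench when shut).
- catch (a joint): Angle of the brass catch about its vertical pivot. 0 = arm along the rig's +y, over the flap's lip, locking it; grows anticlockwise seen from above to 1.57 = arm along the rig's -x, clear of the flap, at its end stop. Starts between 0 and 0.35; stays where it is left (friction, 1 to 2 N at the knob).
- catch_pivot (a point): Pivot axis of the catch, at the top of its arm, 99 mm above the bench, at rig x 45, y -108 mm. The arm is 16 mm wide, 8 mm thick, and reaches 58 mm from the pivot.
- catch_knob (a point): Top centre of the catch's upright brass knob, 16 mm in diameter and 42 mm tall, 50 mm from the pivot near the end of the arm; top 141 mm above the bench. The knob's foot is 10 mm above the flap's top face.
- lever_pad (a point): Top centre of the red pad (50 mm along the lever, 44 mm wide) on the long end of the lever, a loose steel bar 24 x 10 mm whose cross pin rests in the fulcrum's open slots. 161 mm from the pin towards rig -x; 139 mm above the bench at rest, sloping up away from the flap by 0.26 rad; fully down 54 mm up, 7 mm farther out, sloping down as much. Takes 3 to 8 N until the stop.
- lever_pin (a point): Centre of the lever's cross pin (12 mm in diameter, 56 mm long, along the rig's y).
- saddle (a point): Where the pin's centre rests in the fulcrum, 85 mm above the bench.
- ink_tin_c (a point): Centre of a closed blue ink tin 66 mm across, 55 mm tall, standing beside the lever. Bystander.
- screwdriver_grip (a point): Green handle of a screwdriver lying beside the press. Bystander.
- brush_mug_c (a point): Centre (50 mm up) of a white mug 72 mm across with three brushes in it, 165 mm tall in all. Bystander.
- brayer_c (a point): Middle of the black roller (40 mm across, 100 mm long) of a hand ink roller with a wooden handle. Bystander.
- tape_roll_c (a point): Centre of a roll of tape 90 mm across, 25 mm high, lying flat. Bystander.
- wood_block_c (a point): Centre of a dark wood block 90 x 60 x 24 mm. Bystander.
- jar_c (a point): Centre of a jar 70 mm across, 100 mm tall, standing beside the flap. Bystander.

How it is judged:
By the outcome, as a careful person would: the job done as asked, in the order asked, and still so for the second after the job is handed in, while the arm keeps its last pose, push and grip.
It also fails if it takes over 42 s, if anything falls off the work surface, if the arm or the gripper's body presses on something with over 40 N, if the wrist force passes 120 N, or if a joint passes its speed limit or range.

## Working session

There is one attempt and no reset: what is moved stays moved. The work goes in short steps, Python scripts to look and compute and a tool call to move; the robot and the scene stay as the last step left them, time stands still between calls to the robot, and variables do not carry over. Pictures are saved under pics/ and viewed, and the job is handed in when it is done.

Besides the shell and the picture viewer there is one more tool, called after "Call:" by a JSON object that holds its "name" and its "arguments". drive_tool: Moves the arm, as the interface text tells. Its arguments: {"type":"object","properties":{"targets":{"type":"array"},"fingers":{"type":"number"},"grip_force":{"type":"number"}},"required":["targets"]}

```bash
ls; mkdir -p pics; python3 - <<'E'
from bench import r,optics
import cv2
o=r.get_obs();print({k:o[k] for k in('t','position','eef_rot','force','opening')},r.grasp_offset)
for n in('scene','side','wrist'):
    c=optics.read_camera(n);cv2.imwrite(f'pics/{n}0.png',c['pixels'][:,:,::-1]);print(n,c['fx'],c['cx'],c['cy'],c['k1'],c['T'].round(3).tolist() if hasattr(c['T'],'round') else c['T'])
E
```

```text
pics
{'t': 0.0, 'position': array([ 0.27225666, -0.56244754,  0.40403983]), 'eef_rot': array([ 9.74705864e-01,  2.23490816e-01, -1.65847900e-04, -5.53149482e-04]), 'force': array([0.61231158, 0.25889097, 0.57941616]), 'opening': 0.09418604294685727} 0.1804
scene 499.2790405432801 244.851136218948 188.74451056106085 -0.12023189685393744 [[0.889, 0.391, -0.237, 0.903], [0.458, -0.756, 0.467, -0.662], [0.003, -0.524, -0.852, 1.296], [0.0, 0.0, 0.0, 1.0]]
side 354.8032038822868 251.95107484310896 189.0281063326957 -0.10842677399979198 [[-0.995, -0.057, 0.076, 0.49], [-0.095, 0.534, -0.84, 0.883], [0.007, -0.843, -0.537, 0.671], [0.0, 0.0, 0.0, 1.0]]
wrist 307.91413518504777 251.32755558812093 191.71185659625482 -0.08074684951731845 [[0.436, -0.869, -0.234, 0.338], [-0.9, -0.421, -0.113, -0.531], [-0.001, 0.26, -0.966, 0.384], [0.0, 0.0, 0.0, 1.0]]
```

View pics/scene0.png

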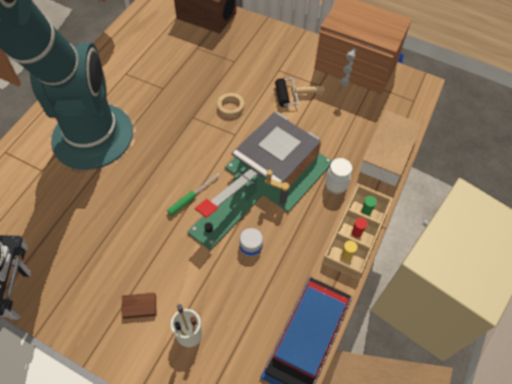

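View pics/side0.png

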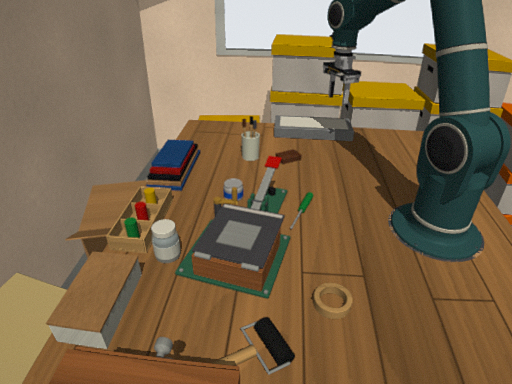

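View pics/wrist0.png

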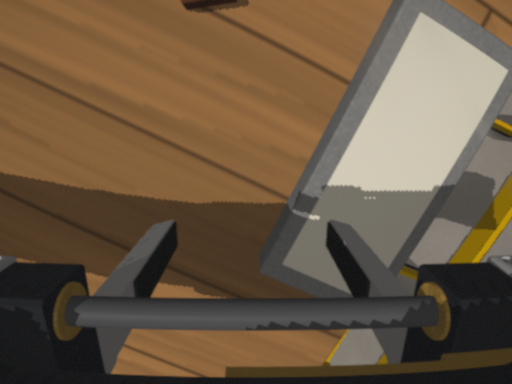

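The scene view shows the red pad at about (206,208), the brass catch near (275,182), the flap at (280,145), the tin at (250,241) and the mug at (186,327). The side view shows the pad at (272,162) and the catch near (232,200). I'll zoom in.

```bash
python3 - <<'E'
import cv2,numpy as np
a=cv2.imread('pics/scene0.png')[100:260,170:350];b=cv2.imread('pics/side0.png')[140:300,170:330]
cv2.imwrite('pics/zs.png',cv2.resize(a,None,fx=4.4,fy=3.7*4.4/4.4,interpolation=cv2.INTER_CUBIC)[:, :800])
cv2.imwrite('pics/zd.png',cv2.resize(b,None,fx=3.7,fy=3.7,interpolation=cv2.INTER_CUBIC))
E
cat > h.py <<'E'
import numpy as np,cv2
from bench import r,optics
def ray(c,u,v):
    k=np.array([[c['fx'],0,c['cx']],[0,c['fy'],c['cy']],[0,0,1.]])
    x,y=cv2.undistortPoints(np.array([[[u,v]]],float),k,np.array([c['k1'],0,0,0.]))[0,0]
    # note cv2 model: xd=x(1+k1 r^2), same
    T=np.array(c['T']);d=T[:3,:3]@[x,y,1];return T[:3,3],d/np.linalg.norm(d)
def onz(c,u,v,z):
    o,d=ray(c,u,v);return o+d*(z-o[2])/d[2]
def tri(c1,p1,c2,p2):
    o1,d1=ray(c1,*p1);o2,d2=ray(c2,*p2)
    A=np.stack([d1,-d2],1);s=np.linalg.lstsq(A,o2-o1,rcond=None)[0]
    a=o1+s[0]*d1;b=o2+s[1]*d2;return (a+b)/2,np.linalg.norm(a-b)
def proj(c,P):
    T=np.array(c['T']);p=T[:3,:3].T@(np.array(P)-T[:3,3]);x,y=p[:2]/p[2];f=1+c['k1']*(x*x+y*y)
    return np.array([c['fx']*x*f+c['cx'],c['fy']*y*f+c['cy']])
E
```

```text
(no output)
```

View pics/zs.png

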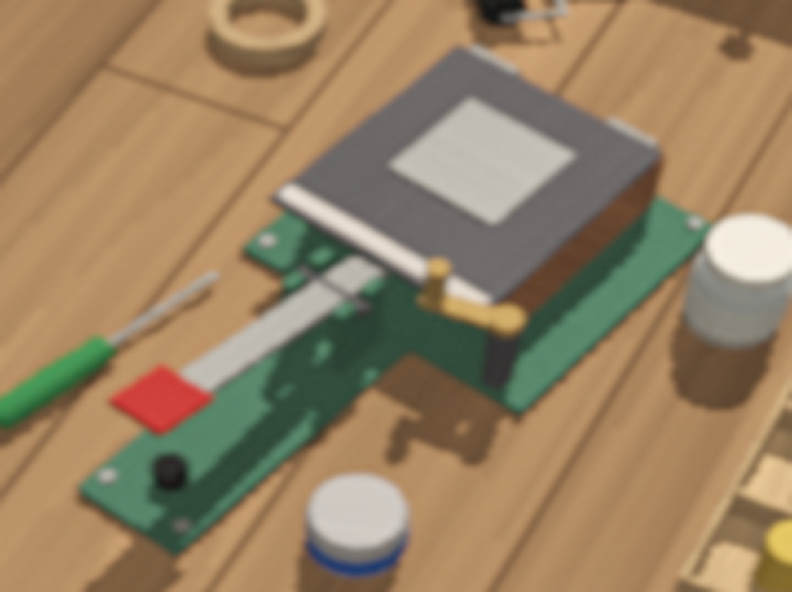

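View pics/zd.png

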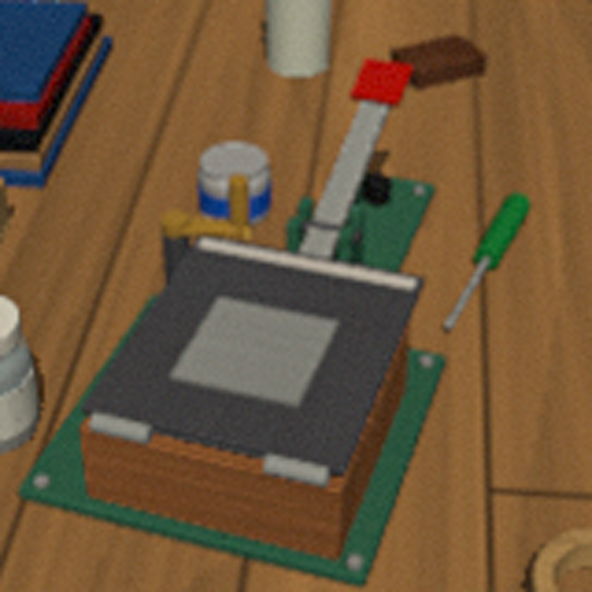

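```bash
cat > m.py <<'E'
from h import *
s=optics.read_camera('scene');d=optics.read_camera('side')
P={'pad':((206.8,208.1),(273.5,162.2),.139),'knob':((270,172),(234.9,188.6),.141),'piv':((285.5,185.7),(217.8,199.5),.099),
'lipL':((234.8,151.4),(282.7,216.5),.089),'lipR':((281.4,180.5),(224.6,204.9),.089)}
for n,(a,b,z) in P.items():
    print(n,*[x.round(4) if hasattr(x,'round') else x for x in tri(s,a,d,b)],onz(s,*a,z).round(4),onz(d,*b,z).round(4))
# pad centroid by mask
for n,c in (('s',s),('d',d)):
    q=cv2.cvtColor(c['pixels'],cv2.COLOR_RGB2HSV);m=(((q[...,0]<5)|(q[...,0]>175))&(q[...,1]>200)&(q[...,2]>120)).astype(np.uint8)
    k,l,st,ce=cv2.connectedComponentsWithStats(m)
    for i in range(1,k):
        if st[i,4]>40: print(n,st[i],ce[i], onz(c,*ce[i],.139).round(4))
for w,(u,v) in {'plateL':(80/4.4+170,490/3.7+100),'plateFar':(178/4.4+170,553/3.7+100),'plateR':(518/4.4+170,414/3.7+100),'plateHinge':(705/4.4+170,225/3.7+100)}.items(): print(w,onz(s,u,v,.012))
E
python3 m.py
```

```text
pad [ 0.514  -0.1249  0.1328] 0.0039 [ 0.5181 -0.1277  0.139 ] [ 0.5119 -0.1145  0.139 ]
knob [0.615  0.0533 0.1384] 0.0047 [0.6179 0.0521 0.141 ] [0.6122 0.0565 0.141 ]
piv [0.6647 0.0556 0.0996] 0.0043 [0.6667 0.0563 0.099 ] [0.6628 0.0541 0.099 ]
lipL [0.4775 0.1027 0.0884] 0.0045 [0.48   0.1024 0.089 ] [0.4754 0.1025 0.089 ]
lipR [0.6442 0.0703 0.0923] 0.0069 [0.6469 0.0729 0.089 ] [0.6417 0.0646 0.089 ]
d [265 156  17  12 136] [273.02941176 161.53676471] [ 0.5136 -0.1188  0.139 ]
d [150 167  30   5  89] [164.94382022 168.95505618] [ 0.8422 -0.0356  0.139 ]
d [135 202  11  18 137] [140.10948905 209.81021898] [0.842  0.1802 0.139 ]
plateL [ 0.46782159 -0.16350856  0.012     ]
plateFar [ 0.55079533 -0.18073148  0.012     ]
plateR [0.69352669 0.0291014  0.012     ]
plateHinge [0.73610347 0.25718268 0.012     ]
```

Call:
{"name": "drive_tool", "arguments": {"targets": [{"x": 4.8, "y": -3.7}, {"x": 4.8, "y": -3.7}, {"x": 4.8, "y": -3.7}, {"x": 4.8, "y": -3.7}, {"x": 4.8, "y": -3.7}], "fingers": 0, "grip_force": 20}}

```text
validation failed for argument at $.ta...
```

Call:
{"name": "drive_tool", "arguments": {"targets": [{"x": 4.8, "y": -3.7, "z": 0, "yaw": 0}, {"x": 4.8, "y": -3.7, "z": 0, "yaw": 0}, {"x": 4.8, "y": -3.7, "z": 0, "yaw": 0}, {"x": 4.8, "y": -3.7, "z": 0, "yaw": 0}], "fingers": 0, "grip_force": 20}}

```text
t: 0.75
position: [0.3812, -0.3429, 0.4034]
eef_rot: [0.975, 0.22, -0.001, -0.0]
force: [0.8, -0.2, -0.0]
opening: 0.0575
```

Call:
{"name": "drive_tool", "arguments": {"targets": [{"x": 4.8, "y": -3.7, "z": 0, "yaw": 0}, {"x": 4.8, "y": -3.7, "z": 0, "yaw": 0}, {"x": 4.8, "y": -3.7, "z": 0, "yaw": 0}, {"x": 4.8, "y": -3.7, "z": 0, "yaw": 0}, {"x": 4.8, "y": -3.7, "z": 0, "yaw": 0}]}}

```text
t: 1.38
position: [0.5211, -0.0635, 0.4042]
eef_rot: [0.976, 0.22, 0.0, 0.001]
force: [0.1, -0.0, 0.1]
opening: 0.0076
```

Call:
{"name": "drive_tool", "arguments": {"targets": [{"x": 4.8, "y": -3.7, "z": 0, "yaw": 0}, {"x": 0, "y": 0, "z": 0, "yaw": 10.5}, {"x": 0, "y": 0, "z": 0, "yaw": 10.5}, {"x": 0, "y": 0, "z": 0, "yaw": 10.5}, {"x": 0, "y": 0, "z": 0, "yaw": 10.5}]}}

```text
t: 2.0
position: [0.5504, -0.0022, 0.4036]
eef_rot: [0.989, -0.15, 0.0, -0.0]
force: [0.3, -0.4, -0.0]
opening: 0.0005
```

Call:
{"name": "drive_tool", "arguments": {"targets": [{"x": 0, "y": 0, "z": 0, "yaw": 10.5}, {"x": 0, "y": 0, "z": 0, "yaw": 10.5}, {"x": 0, "y": 0, "z": 0, "yaw": 10.5}, {"x": 0, "y": 0, "z": 0, "yaw": 0}]}}

```text
t: 2.5
position: [0.5503, -0.002, 0.4034]
eef_rot: [0.908, -0.419, 0.0, -0.0]
force: [0.5, -0.4, -0.7]
opening: 0.0007
```

```bash
cat > st.py <<'E'
from h import *
from scipy.spatial.transform import Rotation as R
ex=np.array([.192,.981]);ey=np.array([-.981,.192])
def st():
    o=r.get_obs();M=R.from_quat(o['eef_rot']).as_matrix();p=np.array(o['position']);tip=p+.199*M[:,2]
    print('t',o['t'],'tcp',p.round(4),'tip',tip.round(4),'x',M[:,0].round(3),'y',M[:,1].round(3),'z',M[:,2].round(3),'F',np.round(o['force'],2),'op',round(o['opening'],4),'q',np.round(o['joint_positions'],2))
    return M,tip
E
python3 - <<'E'
from st import *
M,tip=st()
c=optics.read_camera('wrist');cv2.imwrite('pics/w1.png',c['pixels'][:,:,::-1])
c=optics.read_camera('side');cv2.imwrite('pics/sd1.png',cv2.resize(c['pixels'][100:300,130:380,::-1],None,fx=3,fy=3,interpolation=cv2.INTER_CUBIC))
E
```

```text
t 2.5 tcp [ 0.5503 -0.002   0.4034] tip [ 0.5503 -0.002   0.2044] x [ 0.65 -0.76  0.  ] y [-0.76 -0.65 -0.  ] z [ 0. -0. -1.] F [ 0.51 -0.38 -0.68] op 0.0007 q [ 0.08  0.29 -0.15  1.8   0.05  1.06 -2.53]
```

View pics/w1.png

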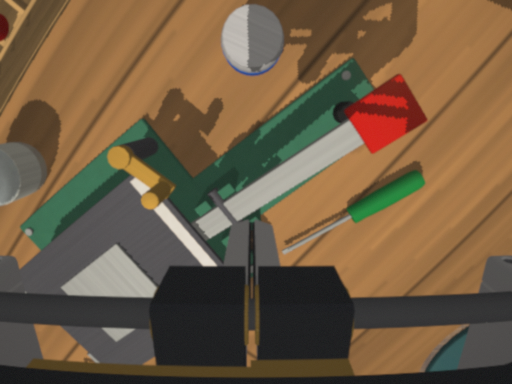

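View pics/sd1.png

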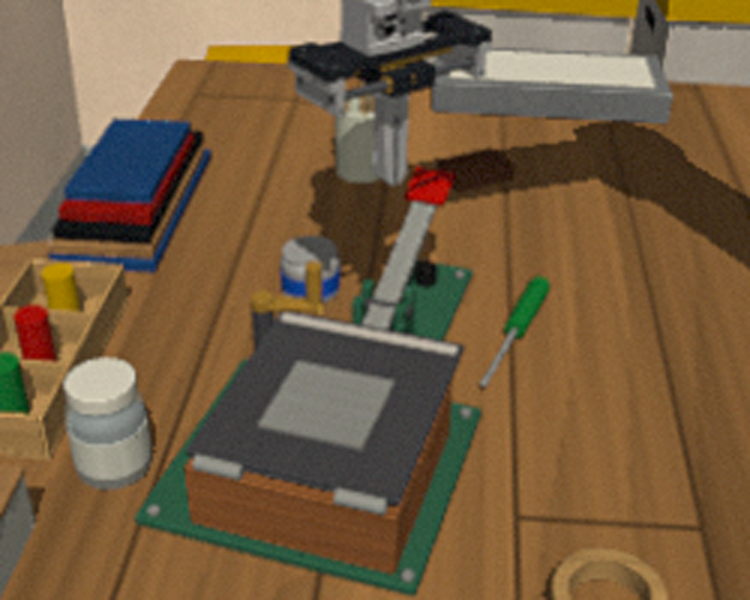

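Wrist view: knob top at (152,200), catch pivot at (121,157), red pad centred near (387,113), and the pin end near (220,205). I'll cast these onto their known heights.

```bash
python3 - <<'E'
from st import *
c=optics.read_camera('wrist')
P={'knob':(152,200,.141),'piv':(121,157,.099),'pad':(387,113,.139),'padc1':(400,75,.145),'padc2':(427,118,.145),'padc3':(373,153,.133),'padc4':(348,107,.133),'lip':(136,182,.089),'lipb':(213,265,.089)}
W={n:onz(c,u,v,z) for n,(u,v,z) in P.items()}
for n,w in W.items(): print(n,w.round(4))
k=W['knob'][:2]-W['piv'][:2];print(np.linalg.norm(k),np.arctan2(-k@ex,k@ey))
E
```

```text
knob [0.613  0.0479 0.141 ]
piv [0.6632 0.0519 0.099 ]
pad [ 0.5161 -0.1287  0.139 ]
padc1 [ 0.5307 -0.1533  0.145 ]
padc2 [ 0.4913 -0.146   0.145 ]
padc3 [ 0.4994 -0.1002  0.133 ]
padc4 [ 0.5412 -0.1125  0.133 ]
lip [0.6395 0.0666 0.089 ]
lipb [0.5245 0.0872 0.089 ]
0.05032533722625092 0.2727334544019743
```

Call:
{"name": "drive_tool", "arguments": {"targets": [{"x": -1.7, "y": -4.2, "z": 0, "yaw": 0}, {"x": -1.7, "y": -4.1, "z": 0, "yaw": 0}, {"x": 0, "y": 0, "z": 0, "yaw": 0}, {"x": 0, "y": 0, "z": 4, "yaw": 0}, {"x": 0, "y": 0, "z": 3.5, "yaw": 0}]}}

```text
t: 3.28
position: [0.5927, 0.0782, 0.3291]
eef_rot: [0.911, -0.412, 0.002, -0.001]
force: [0.7, -0.5, -0.5]
opening: 0.0006
```

Call:
{"name": "drive_tool", "arguments": {"targets": [{"x": 0, "y": 0, "z": 0, "yaw": 0}]}}

```text
t: 3.4
position: [0.5921, 0.0773, 0.3273]
eef_rot: [0.912, -0.411, 0.001, -0.0]
force: [0.7, 0.9, 0.9]
opening: 0.0003
```

```bash
python3 - <<'E'
from st import *
M,tip=st()
c=optics.read_camera('scene');cv2.imwrite('pics/sc2.png',cv2.resize(c['pixels'][90:260,170:350,::-1],None,fx=3.5,fy=3.5,interpolation=cv2.INTER_CUBIC))
c=optics.read_camera('wrist');cv2.imwrite('pics/w2.png',c['pixels'][:,:,::-1])
E
```

```text
t 3.4 tcp [0.5921 0.0773 0.3273] tip [0.5923 0.0773 0.1283] x [ 0.662 -0.749  0.001] y [-0.749 -0.662 -0.001] z [ 0.001 -0.    -1.   ] F [0.72 0.87 0.92] op 0.0003 q [-0.04  0.46 -0.18  1.75  0.1   0.94 -2.68]
```

View pics/sc2.png

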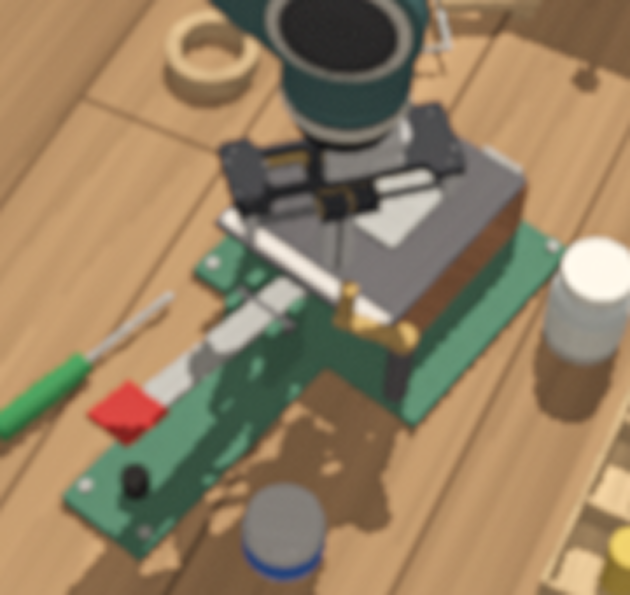

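View pics/w2.png

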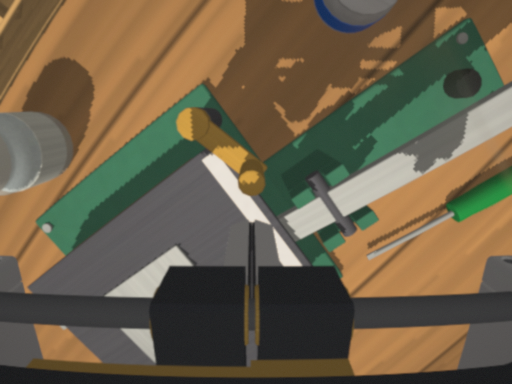

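Call:
{"name": "drive_tool", "arguments": {"targets": [{"x": 0, "y": 0, "z": 1.4, "yaw": 0}, {"x": 0.8, "y": 0, "z": 0, "yaw": 0}, {"x": 0.8, "y": 0, "z": 0, "yaw": 0}, {"x": 1.0, "y": 0.3, "z": 0, "yaw": 0}, {"x": 1.0, "y": 0.3, "z": 0, "yaw": 0}]}}

```text
t: 4.12
position: [0.6135, 0.045, 0.3184]
eef_rot: [0.912, -0.411, 0.003, -0.002]
force: [-3.4, 0.7, -0.3]
opening: 0.0006
```

```bash
python3 - <<'E'
from st import *
M,tip=st()
c=optics.read_camera('wrist');cv2.imwrite('pics/w3.png',c['pixels'][:,:,::-1])
E
```

```text
t 4.125 tcp [0.6135 0.045  0.3184] tip [0.6149 0.0452 0.1194] x [ 0.663 -0.749  0.004] y [-0.749 -0.663 -0.006] z [ 0.007  0.001 -1.   ] F [-3.45  0.66 -0.29] op 0.0006 q [ 0.    0.49 -0.17  1.71  0.1   0.93 -2.62]
```

View pics/w3.png

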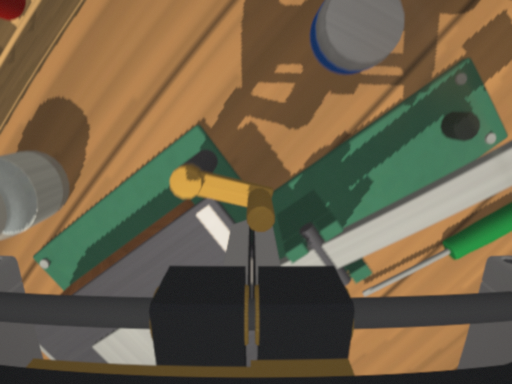

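Call:
{"name": "drive_tool", "arguments": {"targets": [{"x": 1.0, "y": 0.1, "z": 0.3, "yaw": 0}, {"x": 1.0, "y": -0.2, "z": 0.1, "yaw": 0}, {"x": 1.0, "y": -0.3, "z": 0, "yaw": 0}]}}

```text
t: 4.55
position: [0.6385, 0.0225, 0.3147]
eef_rot: [0.911, -0.411, 0.004, -0.002]
force: [-1.3, 1.7, -0.7]
opening: 0.0002
```

```bash
python3 - <<'E'
from st import *
M,tip=st()
c=optics.read_camera('wrist');cv2.imwrite('pics/w4.png',c['pixels'][:,:,::-1])
E
```

```text
t 4.55 tcp [0.6385 0.0225 0.3147] tip [0.6401 0.0226 0.1157] x [ 0.662 -0.75   0.005] y [-0.75  -0.662 -0.007] z [ 0.008  0.001 -1.   ] F [-1.32  1.71 -0.67] op 0.0002 q [ 0.03  0.54 -0.16  1.65  0.1   0.95 -2.58]
```

View pics/w4.png

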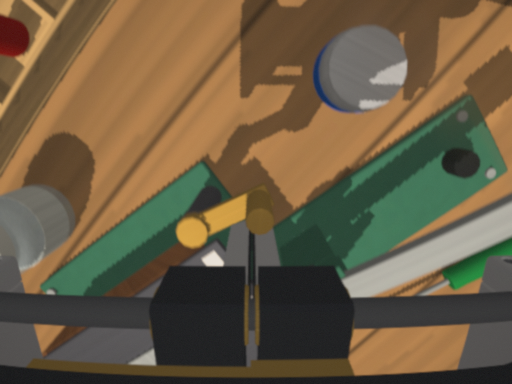

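Call:
{"name": "drive_tool", "arguments": {"targets": [{"x": 0.6, "y": -0.4, "z": 0, "yaw": 0}, {"x": 0.5, "y": -0.3, "z": 0, "yaw": 0}]}}

```text
t: 4.85
position: [0.6503, 0.0202, 0.3138]
eef_rot: [0.912, -0.411, -0.001, -0.001]
force: [-41.5, 15.7, 19.2]
opening: 0.0007
```

Call:
{"name": "drive_tool", "arguments": {"targets": [{"x": 0.5, "y": -0.2, "z": 0, "yaw": 0}, {"x": 0.3, "y": 0, "z": 0, "yaw": 0}]}}

```text
t: 5.1
position: [0.6542, 0.0215, 0.313]
eef_rot: [0.913, -0.408, -0.008, -0.001]
force: [-15.0, 10.6, 10.7]
opening: 0.0005
```

```bash
python3 - <<'E'
from st import *
M,tip=st()
c=optics.read_camera('wrist');cv2.imwrite('pics/w5.png',c['pixels'][:,:,::-1])
E
```

```text
t 5.1 tcp [0.6542 0.0215 0.313 ] tip [0.6514 0.0234 0.1141] x [ 0.666 -0.745 -0.017] y [-0.746 -0.666  0.004] z [-0.014  0.01  -1.   ] F [-15.    10.64  10.71] op 0.0005 q [ 0.04  0.57 -0.16  1.6   0.09  0.99 -2.56]
```

View pics/w5.png

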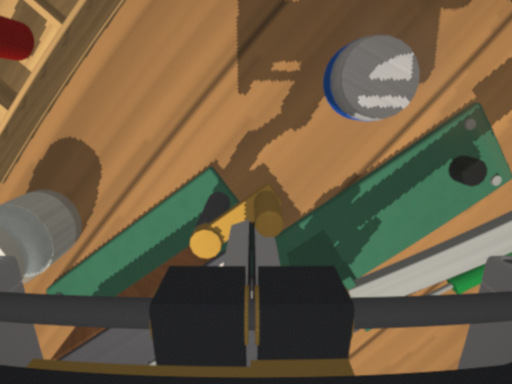

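Reaction force rose sharply: the catch is against its stop. I'll back off, lift, and check.

Call:
{"name": "drive_tool", "arguments": {"targets": [{"x": -1.5, "y": 0, "z": 0, "yaw": 0}, {"x": 0, "y": 0, "z": -4, "yaw": 0}, {"x": 0, "y": 0, "z": -5, "yaw": 0}, {"x": -3, "y": 0, "z": 0, "yaw": 0}, {"x": 0, "y": 0, "z": 0, "yaw": 0}]}}

```text
t: 5.78
position: [0.6252, 0.0572, 0.4069]
eef_rot: [0.913, -0.407, -0.008, -0.002]
force: [-0.3, 0.3, 0.9]
opening: 0.0004
```

```bash
python3 - <<'E'
from st import *
M,tip=st()
c=optics.read_camera('wrist');cv2.imwrite('pics/w6.png',c['pixels'][:,:,::-1])
c=optics.read_camera('scene');cv2.imwrite('pics/sc6.png',cv2.resize(c['pixels'][90:260,170:350,::-1],None,fx=3.5,fy=3.5,interpolation=cv2.INTER_CUBIC))
E
```

```text
t 5.775 tcp [0.6252 0.0572 0.4069] tip [0.6228 0.0592 0.208 ] x [ 0.668 -0.744 -0.016] y [-0.744 -0.668  0.002] z [-0.012  0.01  -1.   ] F [-0.3   0.32  0.93] op 0.0004 q [ 0.    0.43 -0.19  1.59  0.07  1.13 -2.61]
```

View pics/w6.png

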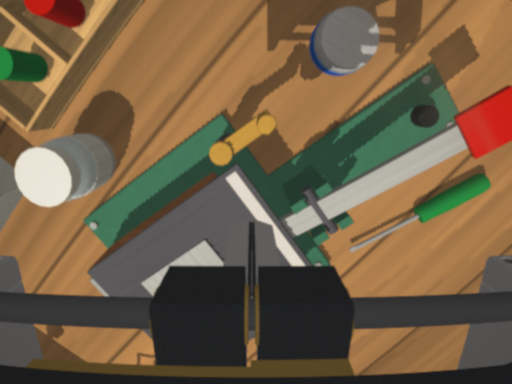

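View pics/sc6.png

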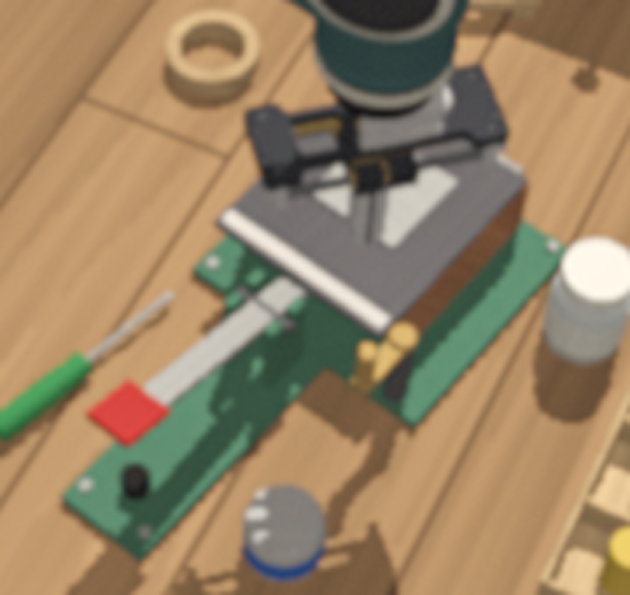

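Catch is clear. Wrist view: knob top at (266,125), pivot at (220,154). I'll measure its angle and plan the pad move.

```bash
python3 - <<'E'
from st import *
c=optics.read_camera('wrist')
k=onz(c,266,125,.141);p=onz(c,220.5,154,.099)
# rig axis from wrist: plate edges at .012: near edge of narrow plate & wide plate side edge
a=onz(c,270,175,.012);b=onz(c,433,64,.012)
l1=onz(c,233,177,.089);l2=onz(c,303,264,.089)
a2=onz(c,90,220,.012);b2=onz(c,224,114,.012)
print(k,p,np.linalg.norm((k-p)[:2]))
d=(k-p)[:2]
f=lambda v:np.degrees(np.arctan2(v[1],v[0]))
print('arm',f(d),'narrow edge',f(b-a),'lip perp',f(l2-l1)+90,'wide edge',f(b2-a2),l1,l2)
E
```

```text
[0.65520185 0.00122973 0.141     ] [0.66559681 0.04988217 0.099     ] 0.04975053542190238
arm -102.06034098553384 narrow edge -102.98013927826501 lip perp 259.30229082179244 wide edge -101.67307348036717 [0.64125996 0.06091375 0.089     ] [0.52186223 0.08346924 0.089     ]
```

Call:
{"name": "drive_tool", "arguments": {"targets": [{"x": 1.7, "y": 5.1, "z": 0, "yaw": 0}, {"x": 1.7, "y": 5.2, "z": 0, "yaw": 0}, {"x": 1.7, "y": 5.1, "z": 0, "yaw": 0}, {"x": 1.7, "y": 5.2, "z": 0, "yaw": 0}, {"x": 0, "y": 0, "z": 0, "yaw": -9}]}}

```text
t: 6.55
position: [0.5153, -0.1414, 0.4033]
eef_rot: [0.942, -0.336, -0.009, -0.002]
force: [1.2, 1.9, 0.1]
opening: 0.0006
```

Call:
{"name": "drive_tool", "arguments": {"targets": [{"x": 0, "y": 0, "z": 0, "yaw": -9}, {"x": 0, "y": 0, "z": 0, "yaw": -9}, {"x": 0, "y": 0, "z": 0, "yaw": -9}, {"x": 0, "y": 0, "z": 0, "yaw": 0}]}}

```text
t: 7.05
position: [0.5153, -0.145, 0.4019]
eef_rot: [0.995, -0.102, -0.009, -0.003]
force: [0.0, 0.2, -0.3]
opening: 0.0005
```

```bash
python3 - <<'E'
from st import *
M,tip=st()
for n in('wrist','side','scene'):
    c=optics.read_camera(n);im=c['pixels'][:,:,::-1].copy()
    u=proj(c,tip);print(n,u)
    cv2.drawMarker(im,tuple(int(v) for v in u),(255,0,255),cv2.MARKER_CROSS,7,1)
    if n=='side': im=cv2.resize(im[110:260,190:340],None,fx=4,fy=4,interpolation=cv2.INTER_CUBIC)
    if n=='scene': im=cv2.resize(im[120:270,160:310],None,fx=4,fy=4,interpolation=cv2.INTER_CUBIC)
    cv2.imwrite(f'pics/{n}7.png',im)
E
```

```text
t 7.05 tcp [ 0.5153 -0.145   0.4019] tip [ 0.5119 -0.1433  0.203 ] x [ 0.979 -0.203 -0.018] y [-0.203 -0.979 -0.005] z [-0.017  0.009 -1.   ] F [ 0.01  0.17 -0.31] op 0.0005 q [ 0.39  0.27 -0.2   1.83  0.05  1.06 -1.61]
wrist [248.64880597 231.9027854 ]
side [274.69126621 140.00152303]
scene [200.07877773 199.4929083 ]
```

View pics/wrist7.png

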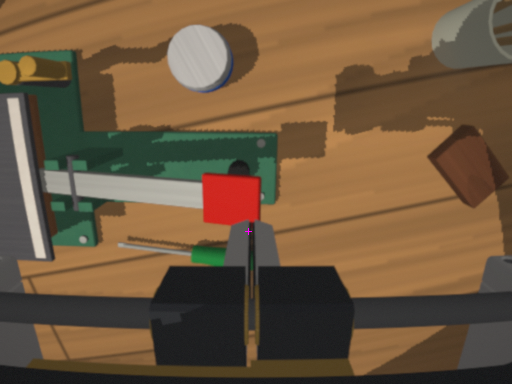

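View pics/side7.png

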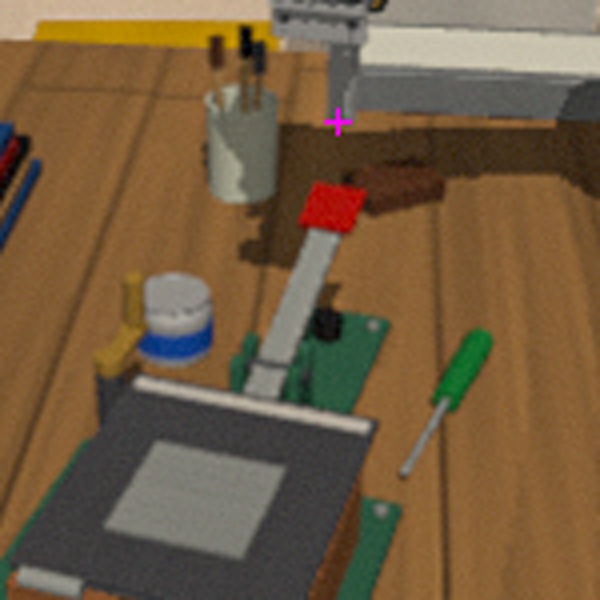

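View pics/scene7.png

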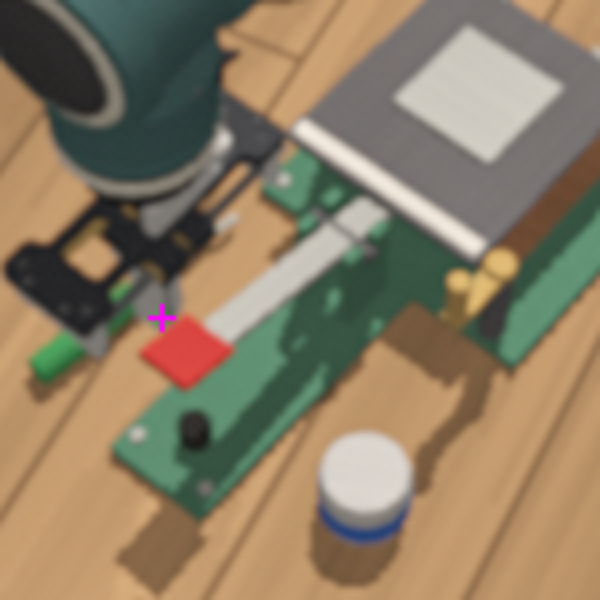

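```bash
python3 - <<'E'
from st import *
M,tip=st()
c=optics.read_camera('wrist')
q=cv2.cvtColor(c['pixels'],cv2.COLOR_RGB2HSV);m=(((q[...,0]<5)|(q[...,0]>175))&(q[...,1]>200)&(q[...,2]>120)).astype(np.uint8)
k,l,s,ce=cv2.connectedComponentsWithStats(m);i=1+s[1:,4].argmax();print(s[i],ce[i])
p=onz(c,*ce[i],.139);print(p)
s_=optics.read_camera('scene');d=optics.read_camera('side')
print(tri(c,ce[i],d,(273.3,162)),tri(c,ce[i],s_,(206.5,208)))
print('shift cm',M.T@(p-tip)*100)
E
```

```text
t 7.2 tcp [ 0.5153 -0.1446  0.4021] tip [ 0.5119 -0.1429  0.2031] x [ 0.979 -0.205 -0.018] y [-0.205 -0.979 -0.005] z [-0.017  0.009 -1.   ] F [ 0.22 -0.06 -0.34] op 0.0001 q [ 0.39  0.27 -0.2   1.83  0.05  1.06 -1.61]
[ 203  174   57   51 2592] [230.70486111 198.3117284 ]
[ 0.51701289 -0.12806179  0.139     ]
(array([ 0.51397384, -0.12730563,  0.13247755]), np.float64(0.002237211448355976)) (array([ 0.51738576, -0.12815642,  0.13978634]), np.float64(0.0002811187575457654))
shift cm [ 0.31413956 -1.52483057  6.41542101]
```

Call:
{"name": "drive_tool", "arguments": {"targets": [{"x": 0.4, "y": -1.1, "z": 0, "yaw": 0}, {"x": 0, "y": 0, "z": 2.5, "yaw": 0}, {"x": 0, "y": 0, "z": 2.5, "yaw": 0}, {"x": 0, "y": 0, "z": 0.5, "yaw": 0}, {"x": 0, "y": 0, "z": 0, "yaw": 0}]}}

```text
t: 7.98
position: [0.5225, -0.1306, 0.3471]
eef_rot: [0.995, -0.103, -0.008, -0.004]
force: [-1.0, -0.3, 0.2]
opening: 0.0006
```

```bash
python3 - <<'E'
from st import *
M,tip=st()
for n in('wrist','side'):
    c=optics.read_camera(n);im=c['pixels'][:,:,::-1].copy()
    if n=='side': im=cv2.resize(im[110:260,190:340],None,fx=4,fy=4,interpolation=cv2.INTER_CUBIC)
    cv2.imwrite(f'pics/{n}8.png',im)
E
```

```text
t 7.975 tcp [ 0.5225 -0.1306  0.3471] tip [ 0.5197 -0.1288  0.1481] x [ 0.979 -0.204 -0.016] y [-0.204 -0.979 -0.005] z [-0.015  0.009 -1.   ] F [-0.99 -0.25  0.17] op 0.0006 q [ 0.36  0.34 -0.2   1.88  0.08  0.95 -1.66]
```

View pics/wrist8.png

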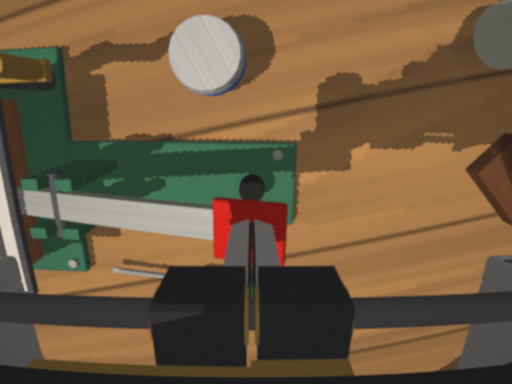

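View pics/side8.png

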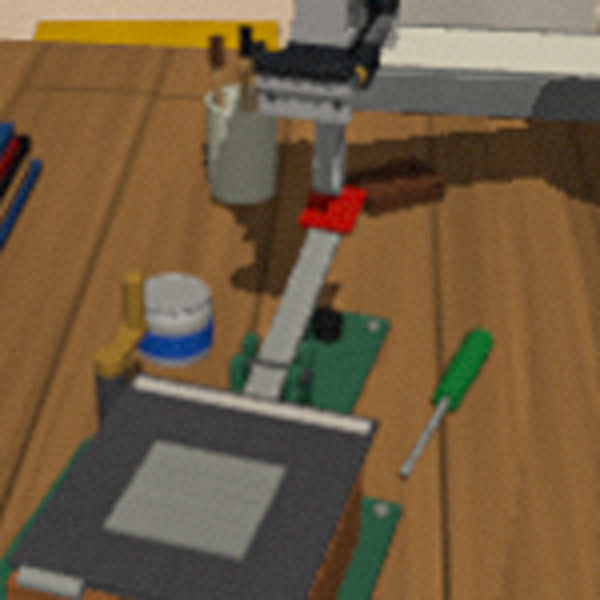

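Call:
{"name": "drive_tool", "arguments": {"targets": [{"x": -0.3, "y": 0.3, "z": 0.5, "yaw": 0}, {"x": 0, "y": 0.2, "z": 1, "yaw": 0}, {"x": 0, "y": 0.2, "z": 1, "yaw": 0}, {"x": 0, "y": 0.1, "z": 1, "yaw": 0}]}}

```text
t: 8.57
position: [0.5175, -0.1391, 0.3125]
eef_rot: [0.995, -0.103, -0.005, -0.003]
force: [-0.6, -2.5, 4.2]
opening: 0.0008
```

```bash
python3 - <<'E'
from st import *
M,tip=st()
for n in('wrist','side'):
    c=optics.read_camera(n);im=c['pixels'][:,:,::-1].copy()
    if n=='side': im=cv2.resize(im[110:260,190:340],None,fx=4,fy=4,interpolation=cv2.INTER_CUBIC)
    cv2.imwrite(f'pics/{n}9.png',im)
E
```

```text
t 8.575 tcp [ 0.5175 -0.1391  0.3125] tip [ 0.5155 -0.1378  0.1135] x [ 0.979 -0.205 -0.011] y [-0.205 -0.979 -0.004] z [-0.01   0.006 -1.   ] F [-0.55 -2.54  4.15] op 0.0008 q [ 0.37  0.38 -0.19  1.91  0.09  0.87 -1.65]
```

View pics/wrist9.png

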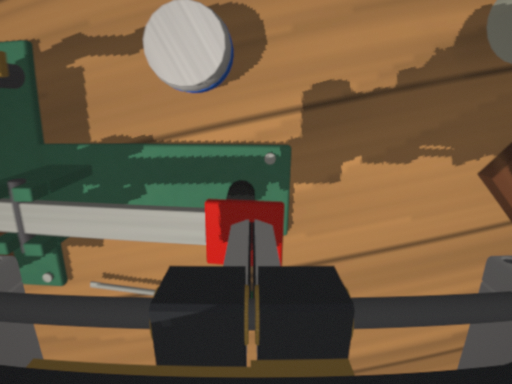

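View pics/side9.png

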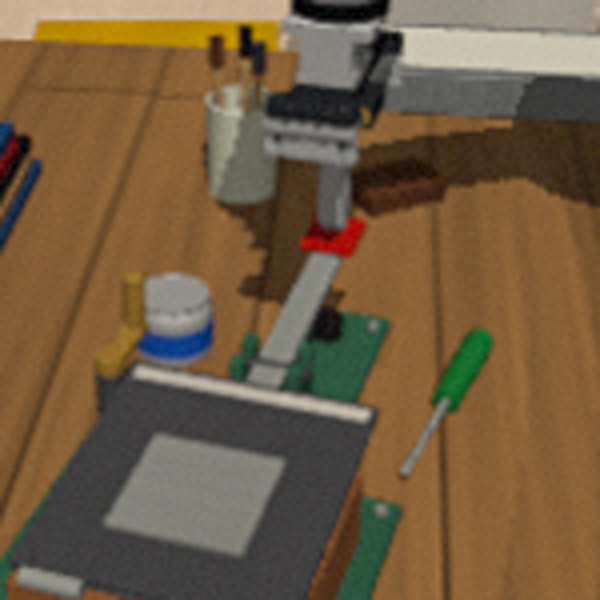

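The lever is pivoting cleanly and the flap is lifting at about 4 N. I'll continue.

Call:
{"name": "drive_tool", "arguments": {"targets": [{"x": 0, "y": 0, "z": 1, "yaw": 0}, {"x": 0, "y": 0, "z": 1, "yaw": 0}, {"x": 0, "y": 0, "z": 1, "yaw": 0}, {"x": 0, "y": 0, "z": 0.9, "yaw": 0}]}}

```text
t: 9.18
position: [0.5174, -0.1387, 0.2718]
eef_rot: [0.995, -0.103, -0.005, -0.003]
force: [-1.1, 0.5, 4.5]
opening: 0.0007
```

```bash
python3 - <<'E'
from st import *
M,tip=st()
for n in('wrist','side'):
    c=optics.read_camera(n);im=c['pixels'][:,:,::-1].copy()
    if n=='side': im=cv2.resize(im[110:260,190:340],None,fx=4,fy=4,interpolation=cv2.INTER_CUBIC)
    cv2.imwrite(f'pics/{n}10.png',im)
E
```

```text
t 9.175 tcp [ 0.5174 -0.1387  0.2718] tip [ 0.5154 -0.1374  0.0728] x [ 0.979 -0.205 -0.011] y [-0.205 -0.979 -0.004] z [-0.01   0.007 -1.   ] F [-1.07  0.51  4.47] op 0.0007 q [ 0.36  0.44 -0.19  1.94  0.11  0.79 -1.66]
```

View pics/wrist10.png

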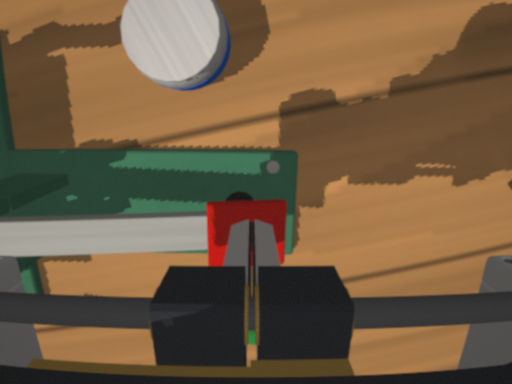

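View pics/side10.png

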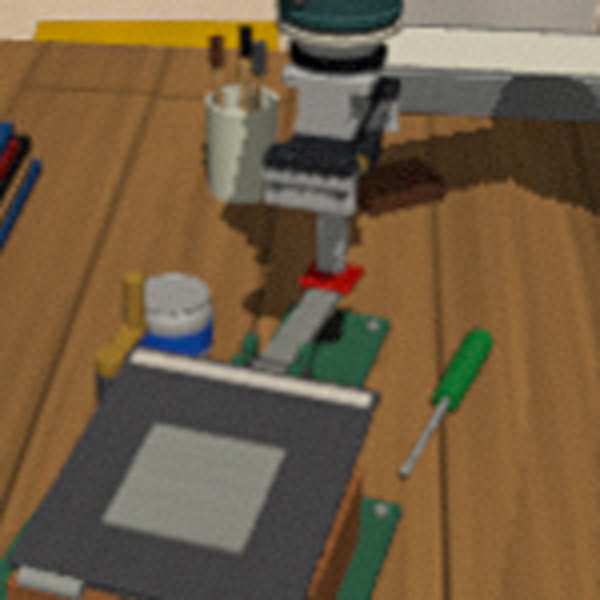

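Call:
{"name": "drive_tool", "arguments": {"targets": [{"x": 0, "y": 0, "z": 0.7, "yaw": 0}, {"x": 0, "y": 0, "z": 0.6, "yaw": 0}, {"x": 0, "y": 0, "z": 0.4, "yaw": 0}]}}

```text
t: 9.65
position: [0.5177, -0.1372, 0.2543]
eef_rot: [0.995, -0.103, -0.005, -0.004]
force: [0.2, 1.7, 5.0]
opening: 0.0005
```

Call:
{"name": "drive_tool", "arguments": {"targets": [{"x": 0, "y": 0, "z": 0.4, "yaw": 0}, {"x": 0, "y": 0, "z": 0.4, "yaw": 0}]}}

```text
t: 9.9
position: [0.5185, -0.1369, 0.2514]
eef_rot: [0.995, -0.102, -0.004, -0.003]
force: [-38.6, 7.3, 114.9]
opening: 0.0006
```

Stop reached, but the force is much too high. I'll relax onto the measured pose.

Call:
{"name": "drive_tool", "arguments": {"targets": [{"x": 0, "y": 0, "z": 0, "yaw": 0}]}}

```text
t: 10.02
position: [0.5181, -0.1367, 0.2528]
eef_rot: [0.995, -0.102, -0.005, -0.003]
force: [-8.7, 0.9, 11.8]
opening: 0.0007
```

Call:
{"name": "drive_tool", "arguments": {"targets": [{"x": 0, "y": 0, "z": 0, "yaw": 0}]}}

```text
t: 10.15
position: [0.5179, -0.1367, 0.2534]
eef_rot: [0.995, -0.102, -0.005, -0.003]
force: [-1.5, -0.0, 5.5]
opening: 0.0005
```

Call:
{"name": "drive_tool", "arguments": {"targets": [{"x": 0, "y": 0, "z": 0.1, "yaw": 0}]}}

```text
t: 10.28
position: [0.5179, -0.1367, 0.253]
eef_rot: [0.995, -0.102, -0.005, -0.003]
force: [-4.5, 2.3, 18.0]
opening: 0.0006
```

Call:
{"name": "drive_tool", "arguments": {"targets": [{"x": 0, "y": 0, "z": 0.1, "yaw": 0}]}}

```text
t: 10.4
position: [0.518, -0.1367, 0.2528]
eef_rot: [0.995, -0.102, -0.005, -0.002]
force: [-7.1, 2.3, 25.2]
opening: 0.0005
```

```bash
python3 - <<'E'
from st import *
M,tip=st()
for n in('wrist','side','scene'):
    c=optics.read_camera(n);im=c['pixels'][:,:,::-1].copy()
    if n=='side': im=cv2.resize(im[110:260,190:340],None,fx=4,fy=4,interpolation=cv2.INTER_CUBIC)
    if n=='scene': im=cv2.resize(im[100:300,150:350],None,fx=3,fy=3,interpolation=cv2.INTER_CUBIC)
    cv2.imwrite(f'pics/{n}11.png',im)
st()
E
```

```text
t 10.4 tcp [ 0.518  -0.1367  0.2528] tip [ 0.5163 -0.1355  0.0538] x [ 0.979 -0.204 -0.01 ] y [-0.204 -0.979 -0.004] z [-0.009  0.006 -1.   ] F [-7.06  2.3  25.23] op 0.0005 q [ 0.35  0.47 -0.18  1.95  0.11  0.75 -1.67]
t 10.55 tcp [ 0.518  -0.1366  0.2528] tip [ 0.5163 -0.1355  0.0538] x [ 0.979 -0.204 -0.01 ] y [-0.204 -0.979 -0.004] z [-0.009  0.006 -1.   ] F [-6.4   1.7  22.47] op 0.0004 q [ 0.35  0.47 -0.18  1.95  0.11  0.75 -1.67]
```

View pics/wrist11.png

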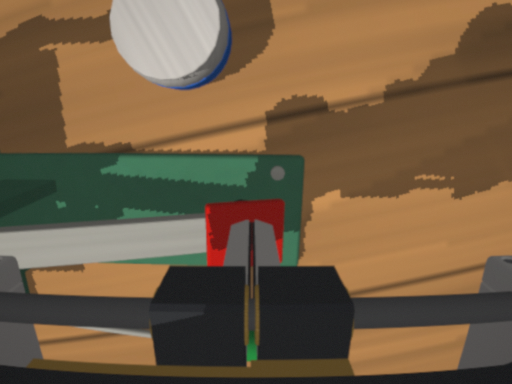

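View pics/side11.png

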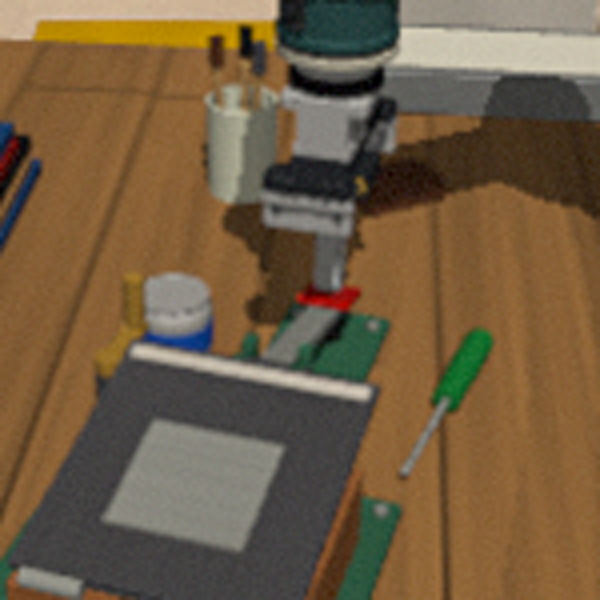

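View pics/scene11.png

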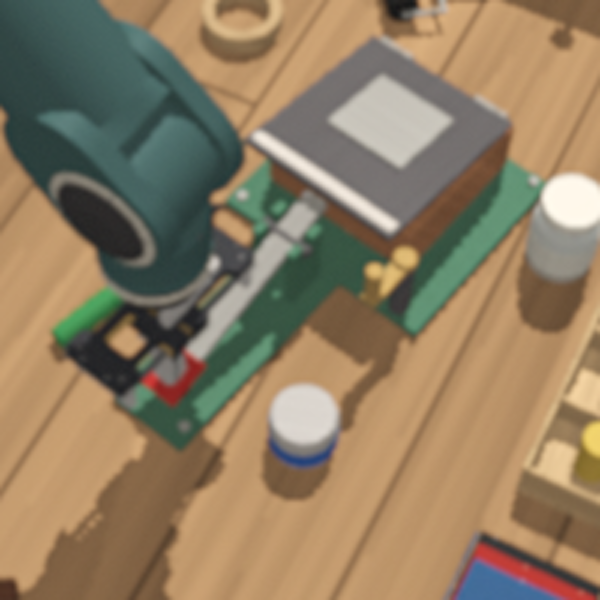

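```bash
python3 - <<'E'
from st import *
s=optics.read_camera('scene');d=optics.read_camera('side')
print(tri(s,(234,145.5),d,(283.5,208.5)),tri(s,(280.7,177.3),d,(223.2,198)))
c=optics.read_camera('scene')
print('knob/piv',onz(s,150+374/3,100+270/3,.141),onz(s,150+405/3,100+256/3,.099))
st()
E
```

```text
(array([0.47598332, 0.10314404, 0.11586251]), np.float64(0.0027095556696423296)) (array([0.64519836, 0.06656146, 0.11370239]), np.float64(0.0013260956277596197))
knob/piv [0.65464082 0.00508951 0.141     ] [0.66496581 0.05680361 0.099     ]
t 10.7 tcp [ 0.518  -0.1366  0.2528] tip [ 0.5163 -0.1355  0.0538] x [ 0.979 -0.204 -0.01 ] y [-0.204 -0.979 -0.004] z [-0.009  0.006 -1.   ] F [-5.61  1.86 22.22] op 0.0005 q [ 0.35  0.47 -0.18  1.95  0.11  0.75 -1.67]
```

```bash
python3 -c "
from bench import ticket;print(ticket.hand_in())"
```

```text
the job is handed in; nothing more can be done
None
```

I swung the catch clear, then pressed the pad down onto its stop. I handed the job in at about 10.7 s with the closed fingertips still holding the pad.

**Catch:** I pushed the knob until it met its end stop. Afterwards the arm lay at -102.1° in world axes. The rig's -x direction measured between -100.7° and -103.0°, so the catch is fully round, and the pictures show it clear of the flap.

**Pad and flap:**
- **Stop:** The fingertips ended 53.8 mm above the bench, against 54 mm expected for the pad when fully down. They held a steady push of about 22 N, compared with 4–5 N while the lever was moving freely, so it is on the stop.
- **Lever and bystanders:** In the last pictures the lever looked in place in its saddle, and I saw nothing else disturbed.

**Checks that were less clean:**
- **Force spikes:** The vertical wrist force jumped to about 115 N when the lever hit the stop, giving a total of about 121 N with the sideways part. That may have passed the 120 N limit for a moment. I eased off at once. The knob push also peaked at about 48 N, at the fingertips, when the catch met its stop.
- **Flap height:** By two-view measurement the lip rose about 25 mm, against 29–31 mm expected. I put the gap down to picking corners by eye in blurry pictures.

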